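Push a battery block home in the joining jig

TASK

Load the long battery block into the jig by pushing alone: slide it along the bench until its long side is flat against the jig's back fence and its end is against the fixed stop, and push the sliding jaw up against its other end so that the block sits snug between jaw and stop. Do not lift or tip the block, and leave everything else on the bench where it stands.

Things in the scene. Friction and masses are not known exactly. Their poses are not given: they have to be found in the camera images.
- long_block: The long battery block: three by six blue cells, black holders, yellow top; a rigid box 62 mm (its x) by 122 mm (its y, long axis) by 70 mm high, 0.6 to 0.9 kg, loose on the bench. Slides under 3 to 7 N (struck at 50 mm/s, a 15 N peak); does not tip if pushed below mid height. Origin: centre of its underside, z up. Same both ways round.
- jig: Aluminium L-shaped jig fixed to the bench, 50 mm high, no base plate (the block slides on the bench), open side roughly towards the robot. Origin: on the bench at the inner corner of fence and stop. The block goes where x < 0 and y < 0, long axis along y; home, its origin is at x = -31, y = -61 mm of this frame.
- fence_face (a point): Point on the jig's fence face, 61 mm from the inner corner, 25 mm high. The face is the jig's plane x = 0 from y = 0 to -340 mm; the fence is 30 mm thick behind it (+x).
- stop_face (a point): Middle of the fixed stop's face, 25 mm high. The face is the jig's plane y = 0, reaching 45 mm out from the fence (x = 0 to -45 mm); the stop is 25 mm thick (+y). The sliding jaw faces it from the fence's -y end.
- jaw (a joint): The jig's sliding steel jaw: travel in m along the jig's +y, towards the stop. Its inner face is at y = -232 mm + this value in the jig's frame, so it touches a block that is home at 0.110. 0 is fully open, the range ends at 0.150. About 2 N of friction, no spring, stays where left.
- jaw_push (a point): Middle of the jaw's flat outer face (looking to the jig's -y), 30 mm above the bench, 25 mm out from the fence. The jaw stands 50 mm out from the fence (jig x = 0 to -50 mm), is 22 mm thick along y and 62 mm high; a bridge of the same thickness reaches back over the fence.
- short_block: Bystander, leave it. Like the long block but three by three cells: 62 x 62 x 70 mm high. Origin under its centre.
- cell_a: Bystander, leave it. A single blue cell standing upright, 18 mm diameter, 65 mm high, left (+y) of the jig's stop. Origin under its centre.
- cell_b: Bystander, leave it. Another such single cell, standing near the first. Origin under its centre.
- spool: Bystander, leave it. Green spool, 60 mm diameter, 50 mm high, standing to the right (-y) of the long block. Origin under its centre.
- tape_roll: Bystander, leave it. Amber tape roll lying flat, 90 mm diameter, 20 mm high. Origin under its centre.
- boards: Bystander, leave it. Stack of yellow boards, 70 x 140 x 24 mm high. Origin under its centre.
- screwdriver: Bystander, leave it. Screwdriver lying on the bench, about 200 mm long.
- tab_tray: Bystander, leave it. Grey open tray, 100 x 140 x 30 mm high. Origin under its centre.
Things that resemble listed ones, but are neither listed nor needed, are in the scene too. What is shaped like the long_block but orange is not meant.

How it is judged:
By the outcome, as a careful person would: the job done as asked, in the order asked, and still so for the second after the job is handed in, with the robot touching nothing.
It also fails if it takes over 67 s, if anything falls off the work surface, if the arm or the gripper's body presses on something with over 40 N, if the wrist force passes 120 N, or if a joint passes its speed limit or range.

ROBOT

A 7-joint arm with a two-finger parallel gripper is mounted at the origin on the work surface. World frame = base frame: x ahead of the robot, y to its left, z up, the work surface at z = 0. Lengths are in m, angles in rad, forces in N, time in s.
With the tool pointing down it reaches from about 0.35 to 0.9 m from the base axis. Payload 8.1 kg.
Tool frame: the origin (TCP) lies at the very end of the fingers, on their centre line; the grasp point (between the pads) lies 19 mm behind it; z points along the fingers, y is the line along which they close (so a half turn about z gives the same grasp; the last joint's range is limited). The gripper opens to 92 mm and grips with 3 to 60 N. Pads are 19 mm wide; open, the fingers measure 130 mm over their backs; the gripper's body (75 mm by 190 mm) begins 47 mm behind the grasp point.
Start: joints at [1.032, 0.434, 0.025, 1.573, -0.012, 1.134, -0.075], TCP at [0.264, -0.567, 0.227] pointing down, gripper open.
Joint ranges: [-2.62, 2.62], [-0.44, 2.09], [-1.27, 1.32], [0.08, 2.57], [-1.32, 4.46], [0.12, 2], [-2.74, 2.74]. Speed limits (rad/s): [2.22, 2.22, 3.01, 3.01, 3.14, 3.14, 3.14].

INTERFACE

Orientations are given as [roll, pitch, yaw] about the fixed x, y, z axes, in that order (R = Rz(yaw) Ry(pitch) Rx(roll)).
In Python, from bench import ctrl, optics, job gives the robot as it stands. The module is installed in compiled form; this text tells all that it offers.
- The arm moves only by the tool drive_tool, never from a script. Its argument "motion" is a list of rows, each a list of 2 entries, a list of its own where there are three numbers: the shift along the tool's x, y, z each as a share of 1000 mm, from -1 to 1, then the turn, a rotation vector about the tool's x, y, z each as a share of 30 degrees, from -1 to 1. A call has 1 to 5 rows; each row shifts and turns the commanded pose from where the row before left it, along the tool's axes as they then stand; what a row does not reach is not made up. A row lasts 1/12 s, in which the tool goes at most 41.7 mm and 7.16 degrees, less where a joint would pass 70% of its speed; a pose out of reach is approached as far as the arm can. A call with a number of a shift or a turn outside -1 to 1 is refused whole. A call with a gripper value outside its range is refused whole. "fingers" is the opening, from 0 (shut) to 1 (fully open), set as the call begins (left out, the last holds). The fingers move at their own pace and stop on an object; the grip force is fixed at half the most. Time passes only in rows, so rows that do not move let the fingers close. It gives the time, the measured TCP pose, the force, the opening and the grip force at its end, in the units of the state.
- ctrl.get_state(): the state, without advancing time (a new reading comes with each control period).
- optics.read_camera(name): name is "side" or "top" or "wrist"; returns the picture (400x640x3 uint8, blue, green, red); there is no depth.
- optics.get_calibration(name): a dict with "intrinsics" (3x3 intrinsics, pixels), "world_to_cam" (4x4, takes a point from world to camera coordinates); the wrist camera has in their place "hand_eye" (4x4, takes a point from camera to tool coordinates, whose origin is the TCP and whose axes are the flange's). Camera axes: x right, y up, looking along -z (the intrinsics and any distortion apply to the point x, -y, -z); pixel columns grow to the right and rows downward; lengths in m; the calibration is good to about 2 mm. A picture is of the moment at which its call begins: read the wrist's pose just before it. get_calibration takes no time and is no camera call.
- job.job_done(): hands the job in; it is judged then, once.
The state is a dict: "time": time; "joint_pos": joint angles; "joint_vel": joint speeds; "joint_torque": joint torques, N m; "position": TCP position; "tcp_rot": TCP orientation; "wrist_force": force on the tool from outside, world axes, zero at the start; "torque": the same for the moment, N m; "width": finger opening in m; "gripper_force": force on a finger pad.
Only numpy, scipy, OpenCV 4.12 (cv2) and the standard library are available. Lean on these libraries where they do the work, as an engineer would, in place of code of your own. Each camera call takes 0.05 s, during which the arm holds its last target. There are 200 camera calls.

## Working session

There is one attempt and no reset: what is moved stays moved. The work goes in short steps, Python scripts to look and compute and a tool call to move; the robot and the scene stay as the last step left them, time stands still between calls to the robot, and variables do not carry over. Pictures are saved under pics/ and viewed, at most 10 in all, crops included, and the job is handed in when it is done.

Besides the shell and the picture viewer there is one more tool, called after "Call:" as name(argument=value, ...), one argument or row to a line, values as JSON. drive_tool: Moves the arm, as the interface text tells. Its arguments: {"type":"object","properties":{"motion":{"type":"array","items":{"type":"array"}},"fingers":{"type":"number"}},"required":["motion"]}

```bash
mkdir -p pics
python3 - <<'E'
from bench import ctrl, optics
import cv2
for n in ("top","side"):
    cv2.imwrite(f"pics/{n}0.png",optics.read_camera(n)); c=optics.get_calibration(n); print(n,c)
s=ctrl.get_state(); print(s["time"],s["position"],s["tcp_rot"],s["width"],s["wrist_force"])
print(optics.get_calibration("wrist"))
E
```

```text
top {'intrinsics': array([[452.34346609,   0.        , 321.27840621],
       [  0.        , 452.34346609, 202.3537231 ],
       [  0.        ,   0.        ,   1.        ]]), 'world_to_cam': array([[ 1.35980274e-02, -9.99844427e-01, -1.12345634e-02,
         3.53058826e-04],
       [ 9.90494221e-01,  1.19310848e-02,  1.37035932e-01,
        -4.63048219e-01],
       [-1.36880572e-01, -1.29911885e-02,  9.90502366e-01,
        -1.35865285e+00],
       [ 0.00000000e+00,  0.00000000e+00,  0.00000000e+00,
         1.00000000e+00]])}
side {'intrinsics': array([[447.00880896,   0.        , 313.99121781],
       [  0.        , 447.00880896, 197.13499405],
       [  0.        ,   0.        ,   1.        ]]), 'world_to_cam': array([[-0.97752812, -0.21062445, -0.00872494,  0.46269022],
       [ 0.14475551, -0.70076118,  0.69855538, -0.11244964],
       [-0.15324694,  0.68159454,  0.7155028 , -1.11095828],
       [ 0.        ,  0.        ,  0.        ,  1.        ]])}
0.1 [ 0.26362855 -0.56619847  0.22603385] [-3.14023405e+00  1.07446555e-04  4.35723687e-01] 0.09191236783901241 [-0.44964663  0.16660499  0.32143468]
{'intrinsics': array([[312.39567935,   0.        , 314.539195  ],
       [  0.        , 312.39567935, 199.48331431],
       [  0.        ,   0.        ,   1.        ]]), 'hand_eye': array([[-4.61471559e-04,  9.60234062e-01,  2.79195867e-01,
         7.55945964e-02],
       [ 9.99999873e-01,  5.00334555e-04, -6.79336052e-05,
         9.72902397e-04],
       [-2.04923502e-04,  2.79195800e-01, -9.60234171e-01,
        -1.58639807e-01],
       [ 0.00000000e+00,  0.00000000e+00,  0.00000000e+00,
         1.00000000e+00]])}
```

View pics/top0.png

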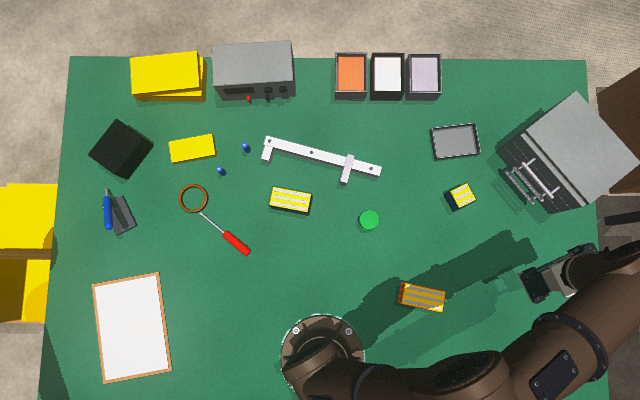

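View pics/side0.png

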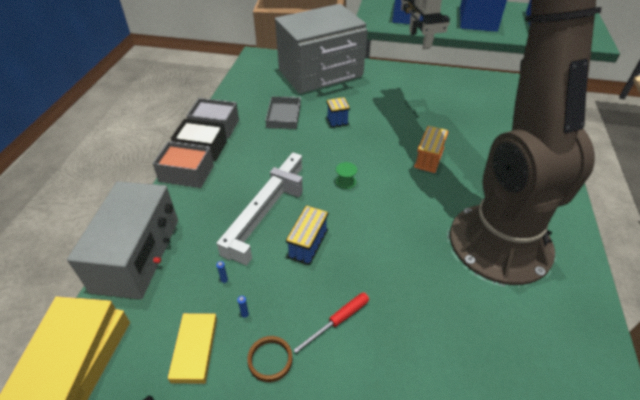

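The long block candidates in the top view are the yellow/blue block at (290,200), the orange decoy at (422,297) and the short block at (460,196). I choose (290,200), next to the jig whose stop is at (268,148) and jaw at (346,168). I'll check it in a close crop.

Run:
```python
import cv2
a=cv2.imread("pics/top0.png")[125:245,250:400]
cv2.imwrite("pics/c1.png",cv2.resize(a,None,fx=5,fy=5,interpolation=cv2.INTER_CUBIC))
a=cv2.imread("pics/side0.png")[145:275,205:365]
cv2.imwrite("pics/c2.png",cv2.resize(a,None,fx=4.6,fy=4.6,interpolation=cv2.INTER_CUBIC))
```

```text
(no output)
```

View pics/c1.png

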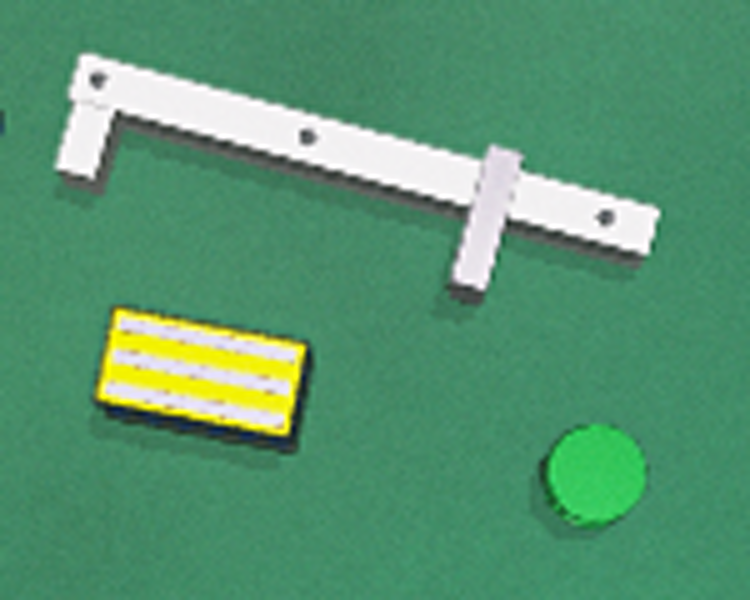

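The crop shows the blue/yellow 3x6 block, top corners (118,308), (308,343), (293,438), (98,402). The fence's inner edge runs from (117,111) to (645,252), the jaw top is (488,146)…(450,283), and the spool is at (597,475).

```bash
cat > h.py <<'E'
import numpy as np
from bench import optics
def ray(n,px,z,T=None,K=None):
    c=optics.get_calibration(n); K=c["intrinsics"]
    M=c["world_to_cam"] if T is None else T
    R,t=M[:3,:3],M[:3,3]; d=np.linalg.inv(K)@[px[0],px[1],1]; d=R.T@(d*[1,-1,-1]); o=-R.T@t
    return (o+d*(z-o[2])/d[2])[:2]
def proj(n,P,T=None):
    c=optics.get_calibration(n); M=c["world_to_cam"] if T is None else T
    p=M[:3,:3]@P+M[:3,3]; p=c["intrinsics"]@(p*[1,-1,-1]); return p[:2]/p[2]
E
python3 - <<'E'
from h import *
f=lambda x,y,z: ray("top",(250+(x+.5)/5-.5,125+(y+.5)/5-.5),z)
for nm,z,L in (("fence",.05,[(117,111),(645,252),(85,54),(660,207)]),("stop",.05,[(117,111),(97,182),(57,168)]),
 ("jaw",.062,[(488,146),(523,155),(485,293),(450,283)]),("block",.07,[(118,308),(308,343),(293,438),(98,402)]),("spool",.05,[(597,475)])):
    P=np.array([f(*p,z) for p in L]); print(nm,P.round(4).tolist(), "mean",P.mean(0).round(4))
    for i in range(len(P)-1): d=P[i+1]-P[i]; print("  len %.4f ang %.2f"%(np.hypot(*d),np.degrees(np.arctan2(d[1],d[0]))))
E
```

```text
fence [[0.632, 0.1576], [0.547, -0.1679], [0.6681, 0.1785], [0.5751, -0.1772]] mean [ 0.6055 -0.0023]
  len 0.3364 ang -104.64
  len 0.3669 ang 70.73
  len 0.3676 ang -104.64
stop [[0.632, 0.1576], [0.587, 0.1686], [0.5955, 0.1936]] mean [0.6048 0.1733]
  len 0.0463 ang 166.19
  len 0.0264 ang 71.08
jaw [[0.6093, -0.0711], [0.6039, -0.0925], [0.5182, -0.0698], [0.5241, -0.0486]] mean [ 0.5639 -0.0705]
  len 0.0220 ang -104.17
  len 0.0886 ang 165.20
  len 0.0220 ang 74.45
block [[0.505, 0.1511], [0.4851, 0.0364], [0.4276, 0.0444], [0.4479, 0.1614]] mean [0.4664 0.0983]
  len 0.1164 ang -99.87
  len 0.0580 ang 172.08
  len 0.1188 ang 80.19
spool [[0.4098, -0.1385]] mean [ 0.4098 -0.1385]
```

View pics/c2.png

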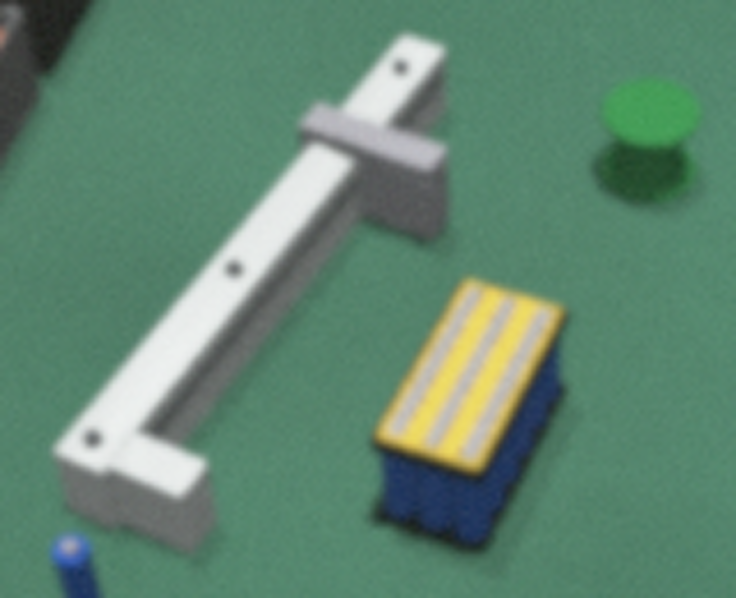

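The side view confirms it: the blue block is in front of the fence, and the jaw is near the fence's far end, fully open. In the world frame the jig corner is about (0.632, 0.158) with yaw -14.6°, and the block centre is about (0.466, 0.098) with yaw about -10°. I'll align the tool with the jig, move behind the block, and push with two spread fingers.

Call:
drive_tool(
  motion=[
    [[0,0,0],[0,0,0.22]],
    [[0,0,0],[0,0,0.22]],
    [[0,0,0],[0,0,0.22]],
    [[0,0,0],[0,0,0.22]],
    [[0,0,0],[0,0,0.22]],
  ],
  fingers=0.7,
)

```text
time: 0.52
position: [0.2637, -0.5663, 0.2263]
tcp_rot: [-3.141, 0.001, -0.146]
wrist_force: [-0.4, 0.0, 0.2]
width: 0.0656
gripper_force: 0.0
```

Call:
drive_tool(
  motion=[
    [[0,0,0],[0,0,0.22]],
    [[-0.003,-0.036,0],[0,0,0]],
    [[-0.003,-0.036,0],[0,0,0]],
    [[-0.003,-0.036,0],[0,0,0]],
    [[-0.003,-0.036,0],[0,0,0]],
  ],
)

```text
time: 0.93
position: [0.2884, -0.4224, 0.2262]
tcp_rot: [-3.141, 0.001, -0.256]
wrist_force: [1.3, 0.8, 0.9]
width: 0.0641
gripper_force: 0.0
```

Call:
drive_tool(
  motion=[
    [[-0.003,-0.036,0],[0,0,0]],
    [[-0.003,-0.036,0],[0,0,0]],
    [[-0.003,-0.036,0],[0,0,0]],
    [[-0.003,-0.036,0],[0,0,0]],
    [[-0.003,-0.036,0],[0,0,0]],
  ],
)

```text
time: 1.35
position: [0.3193, -0.2445, 0.2266]
tcp_rot: [3.141, 0.0, -0.255]
wrist_force: [1.4, -0.1, 0.1]
width: 0.0645
gripper_force: 0.0
```

Call:
drive_tool(
  motion=[
    [[-0.003,-0.036,0],[0,0,0]],
    [[-0.003,-0.036,0],[0,0,0]],
    [[-0.003,-0.036,0],[0,0,0]],
    [[-0.003,-0.036,0],[0,0,0]],
    [[-0.003,-0.036,0],[0,0,0]],
  ],
)

```text
time: 1.77
position: [0.3501, -0.0666, 0.2267]
tcp_rot: [3.141, -0.0, -0.256]
wrist_force: [1.8, 0.9, 0.4]
width: 0.0641
gripper_force: 0.0
```

Call:
drive_tool(
  motion=[
    [[-0.002,-0.038,0],[0,0,0]],
    [[-0.002,-0.038,0],[0,0,0]],
    [[-0.002,-0.038,0],[0,0,0]],
    [[-0.002,-0.038,0],[0,0,0]],
    [[-0.002,-0.037,0],[0,0,0]],
  ],
)

```text
time: 2.18
position: [0.3884, 0.119, 0.2267]
tcp_rot: [-3.142, -0.0, -0.256]
wrist_force: [1.8, 0.6, -1.2]
width: 0.0643
gripper_force: 0.0
```

Run:
```python
from bench import ctrl, optics
import cv2
s=ctrl.get_state(); cv2.imwrite("pics/w1.png",optics.read_camera("wrist")); print(s["time"],s["position"],s["tcp_rot"],s["joint_pos"])
```

```text
2.1833 [0.38836944 0.11895887 0.22674593] [-3.14153346e+00 -1.65657117e-04 -2.55505819e-01] [-0.01225268  0.1098074  -0.44879103  2.03585844  0.05634861  1.00727941
 -2.31510312]
```

View pics/w1.png

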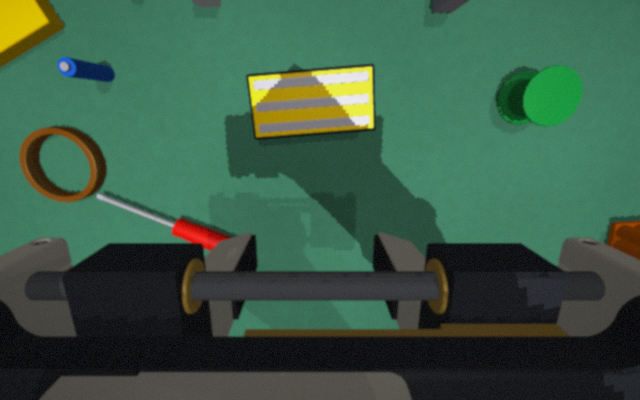

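The wrist view shows the block's top corners at (248,75), (374,65), (375,129), (256,139). The red screwdriver handle, at about (175,220)-(220,245), is close to the left finger, so I'll compute its clearance.

```bash
cat >> h.py <<'E'
from scipy.spatial.transform import Rotation as Ro
def wT(pos,rpy):
    T=np.eye(4); T[:3,:3]=Ro.from_euler("xyz",rpy).as_matrix(); T[:3,3]=pos
    return np.linalg.inv(T@optics.get_calibration("wrist")["hand_eye"])
C=np.array([.632,.1578]); a=-.2555
J=np.array([[np.cos(a),np.sin(a)],[-np.sin(a),np.cos(a)]])
tojig=lambda p:(J@(np.array(p)-C)).round(4)
toworld=lambda q:(C+J.T@np.array(q)).round(4)
E
python3 - <<'E'
from h import *
T=wT([.38837,.11896,.22675],[-3.14153,-.00017,-.2555])
P=np.array([ray("wrist",p,.07,T) for p in ((248,75),(374,65),(375,129),(256,139))]);print(P.round(4),P.mean(0))
d=P[0]-P[1]+P[3]-P[2];print(np.degrees(np.arctan2(d[1],d[0])),tojig(P.mean(0)))
for p in ((175,220),(172,232),(220,245)): w=ray("wrist",p,.012,T); print("drv",w,tojig(w))
for p in ((238,245),(222,240)): w=ray("top",p,.012); print("drv top",w,tojig(w))
print(tojig([.38837,.11896]), "spool",tojig([.4098,-.1385]))
E
```

```text
[[0.5073 0.152 ]
 [0.4858 0.0354]
 [0.4282 0.0462]
 [0.4487 0.1628]] [0.46748395 0.09908151]
79.80162999406079 [-0.1443 -0.0984]
drv [0.37559461 0.30455439] [-0.2852  0.0772]
drv [0.36127594 0.31438069] [-0.3015  0.0831]
drv [0.32851539 0.26089607] [-0.3197  0.023 ]
drv top [0.32986937 0.26162873] [-0.3186  0.0241]
drv top [0.34461224 0.31177719] [-0.317   0.0763]
[-0.2259 -0.0992] spool [-0.1401 -0.3428]
```

Call:
drive_tool(
  motion=[
    [[0,0,0.036],[0,0,0]],
    [[0,0,0.036],[0,0,0]],
    [[0,0,0.036],[0,0,0]],
    [[0,0,0.036],[0,0,0]],
    [[0,0,0.036],[0,0,0]],
  ],
)

```text
time: 2.65
position: [0.3883, 0.117, 0.0453]
tcp_rot: [-3.141, -0.0, -0.256]
wrist_force: [0.8, -1.4, 0.2]
width: 0.0646
gripper_force: 0.0
```

Call:
drive_tool(
  motion=[
    [[0,0,0.02],[0,0,0]],
    [[0,0,0.01],[0,0.167,0]],
    [[0,0,0],[0,0,0]],
  ],
)

```text
time: 2.9
position: [0.3857, 0.1171, 0.0164]
tcp_rot: [3.135, -0.065, -0.251]
wrist_force: [-0.7, -0.4, -0.5]
width: 0.0642
gripper_force: 0.0
```

Call:
drive_tool(
  motion=[
    [[0.01,-0.003,0.0009],[0,0,0]],
    [[0.01,0,0.0009],[0,0,0]],
    [[0.005,0,0.0004],[0,0,0]],
    [[0.003,0,0.0003],[0,0,0]],
    [[0.003,0,0.0003],[0,0,0]],
  ],
)

```text
time: 3.32
position: [0.4213, 0.1104, 0.0184]
tcp_rot: [3.14, -0.068, -0.259]
wrist_force: [-0.8, -0.5, 0.1]
width: 0.0645
gripper_force: 0.0
```

Call:
drive_tool(
  motion=[
    [[0.003,0,0.0003],[0,0,0]],
    [[0.003,0,0.0003],[0,0,0]],
    [[0.003,0,0.0003],[0,0,0]],
    [[0.003,0,0.0003],[0,0,0]],
    [[0.003,0,0.0003],[0,0,0]],
  ],
)

```text
time: 3.73
position: [0.4335, 0.1077, 0.0172]
tcp_rot: [3.138, -0.066, -0.255]
wrist_force: [-6.4, 3.3, 5.3]
width: 0.0642
gripper_force: 3.4
```

Call:
drive_tool(
  motion=[
    [[0.003,0,0.0003],[0,0,0]],
    [[0.003,0,0.0003],[0,0,0]],
    [[0.003,0,0.0003],[0,0,0]],
    [[0.003,0,0.0003],[0,0,0]],
    [[0.003,0,0.0003],[0,0,0]],
  ],
)

```text
time: 4.15
position: [0.4474, 0.1035, 0.0165]
tcp_rot: [3.137, -0.065, -0.255]
wrist_force: [-7.5, 1.8, 5.2]
width: 0.0642
gripper_force: 3.4
```

Call:
drive_tool(
  motion=[
    [[0.003,0,0.0001],[0,0,0]],
    [[0.003,0,0.0001],[0,0,0]],
    [[0.003,0,0.0001],[0,0,0]],
    [[0.003,0,0.0001],[0,0,0]],
    [[0.003,0,0.0001],[0,0,0]],
  ],
)

```text
time: 4.57
position: [0.4634, 0.0995, 0.0171]
tcp_rot: [3.138, -0.066, -0.256]
wrist_force: [-3.6, 0.6, -1.9]
width: 0.064
gripper_force: 1.6
```

Call:
drive_tool(
  motion=[
    [[0.003,0,0.0002],[0,0,0]],
    [[0.003,0,0.0002],[0,0,0]],
    [[0.003,0,0.0002],[0,0,0]],
    [[0.003,0,0.0002],[0,0,0]],
    [[0.003,0,0.0002],[0,0,0]],
  ],
)

```text
time: 4.98
position: [0.4784, 0.0959, 0.0173]
tcp_rot: [3.139, -0.067, -0.256]
wrist_force: [-2.8, 1.3, -1.8]
width: 0.0646
gripper_force: 1.6
```

Call:
drive_tool(
  motion=[
    [[0.003,0,0.0002],[0,0,0]],
    [[0.003,0,0.0002],[0,0,0]],
    [[0.003,0,0.0002],[0,0,0]],
    [[0.003,0,0.0002],[0,0,0]],
    [[0.003,0,0.0002],[0,0,0]],
  ],
)

```text
time: 5.4
position: [0.4929, 0.0921, 0.0174]
tcp_rot: [3.139, -0.067, -0.256]
wrist_force: [-3.0, 0.5, -1.2]
width: 0.0646
gripper_force: 1.6
```

Call:
drive_tool(
  motion=[
    [[0.003,0,0.0002],[0,0,0]],
    [[0.003,0,0.0002],[0,0,0]],
    [[0.003,0,0.0002],[0,0,0]],
    [[0.003,0,0.0002],[0,0,0]],
    [[0.003,0,0.0002],[0,0,0]],
  ],
)

```text
time: 5.82
position: [0.5075, 0.0883, 0.0173]
tcp_rot: [3.139, -0.067, -0.256]
wrist_force: [-2.5, 0.7, -2.3]
width: 0.0641
gripper_force: 1.6
```

Run:
```python
from bench import ctrl, optics
from h import *
import cv2
s=ctrl.get_state(); print(s["time"],s["position"],s["tcp_rot"],tojig(s["position"][:2]),s["wrist_force"])
a=optics.read_camera("top")[125:245,250:400]
cv2.imwrite("pics/c3.png",cv2.resize(a,None,fx=5,fy=5,interpolation=cv2.INTER_CUBIC))
```

```text
5.8167 [0.50747178 0.08828621 0.01734582] [ 3.13857824 -0.06722387 -0.25613868] [-0.1029 -0.0987] [-2.54038387  0.68212781 -2.34758502]
```

View pics/c3.png

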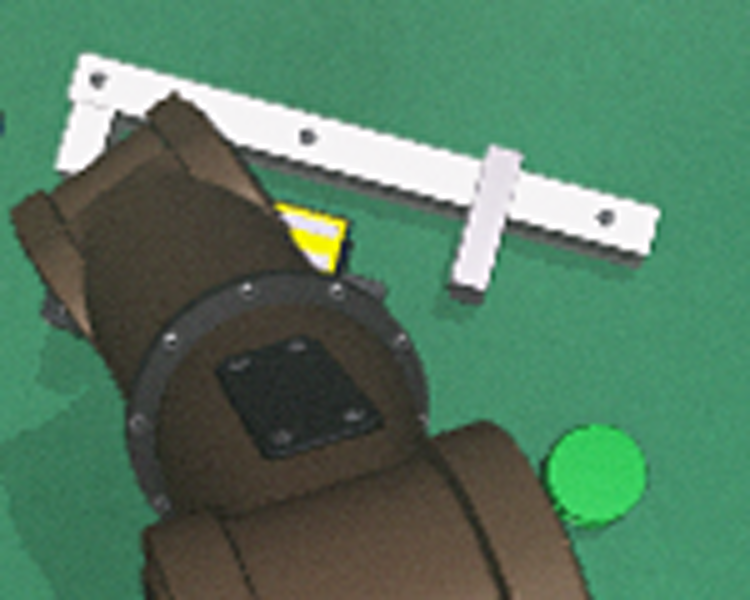

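The crop shows the block's -y end, top corners (350,218) and (332,272), with its edge parallel to the jaw and a gap of roughly 30 mm to the fence. I'll continue, more slowly near contact.

Call:
drive_tool(
  motion=[
    [[0.003,0,0.0002],[0,0,0]],
    [[0.003,0,0.0002],[0,0,0]],
    [[0.003,0,0.0002],[0,0,0]],
    [[0.003,0,0.0002],[0,0,0]],
    [[0.003,0,0.0002],[0,0,0]],
  ],
)

```text
time: 6.28
position: [0.522, 0.0845, 0.0174]
tcp_rot: [3.139, -0.067, -0.256]
wrist_force: [-4.8, 1.2, 0.7]
width: 0.0641
gripper_force: 2.1
```

Call:
drive_tool(
  motion=[
    [[0.002,0,0.0001],[0,0,0]],
    [[0.002,0,0.0001],[0,0,0]],
    [[0.002,0,0.0001],[0,0,0]],
    [[0.0015,0,0.0001],[0,0,0]],
    [[0.0015,0,0.0001],[0,0,0]],
  ],
)

```text
time: 6.7
position: [0.5305, 0.0822, 0.0174]
tcp_rot: [3.139, -0.067, -0.256]
wrist_force: [-4.8, 0.7, -0.8]
width: 0.0644
gripper_force: 1.9
```

Call:
drive_tool(
  motion=[
    [[0.001,0,0.0001],[0,0,0]],
    [[0.001,0,0.0001],[0,0,0]],
    [[0.001,0,0],[0,0,0]],
  ],
)

```text
time: 6.95
position: [0.5333, 0.0815, 0.0175]
tcp_rot: [3.138, -0.067, -0.256]
wrist_force: [-4.0, 0.3, -1.0]
width: 0.0644
gripper_force: 1.8
```

Call:
drive_tool(
  motion=[
    [[0.001,0,0.0001],[0,0,0]],
    [[0.001,0,0.0001],[0,0,0]],
    [[0.001,0,0],[0,0,0]],
  ],
)

```text
time: 7.2
position: [0.5364, 0.0807, 0.0175]
tcp_rot: [3.139, -0.067, -0.256]
wrist_force: [-3.3, 1.0, -0.8]
width: 0.0644
gripper_force: 1.7
```

Call:
drive_tool(
  motion=[
    [[0.0007,0,0.0001],[0,0,0]],
    [[0.0007,0,0],[0,0,0]],
    [[0.0006,0,0],[0,0,0]],
  ],
)

```text
time: 7.45
position: [0.5372, 0.0805, 0.0173]
tcp_rot: [3.138, -0.066, -0.256]
wrist_force: [-8.9, 2.4, 3.2]
width: 0.0643
gripper_force: 4.6
```

Call:
drive_tool(
  motion=[
    [[0.001,0,0],[0,0,0]],
    [[0.001,0,0],[0,0,0]],
    [[0,0,0],[0,0,0]],
  ],
)

```text
time: 7.7
position: [0.5373, 0.0804, 0.0172]
tcp_rot: [3.137, -0.063, -0.255]
wrist_force: [-12.8, 4.5, 7.7]
width: 0.0644
gripper_force: 7.0
```

The block is against the fence: the TCP stalled and the force rose. I'll back off, rise, shut the fingers, and move into the gap between the block's -y end and the jaw.

Call:
drive_tool(
  motion=[
    [[-0.01,0,-0.0005],[0,0,0]],
    [[-0.02,0,-0.001],[0,0,0]],
    [[0,0,-0.03],[0,0,0]],
    [[0,0,-0.035],[0,-0.127,0]],
    [[0,0,-0.03],[0.133,0,0]],
  ],
  fingers=0,
)

```text
time: 8.12
position: [0.5083, 0.092, 0.1146]
tcp_rot: [-3.073, 0.001, -0.251]
wrist_force: [1.6, 1.0, 1.5]
width: 0.0355
gripper_force: 0.0
```

Call:
drive_tool(
  motion=[
    [[0,0.03,0],[0,0,0]],
    [[0.01,0.035,0],[0,0,0]],
    [[0.03,0.03,0],[0,0,0]],
    [[0.03,0,0],[0,0,0]],
    [[0,0,0],[0,0,0]],
  ],
)

```text
time: 8.53
position: [0.5562, -0.0253, 0.1067]
tcp_rot: [-3.075, -0.008, -0.264]
wrist_force: [0.8, -0.3, -0.5]
width: 0.0029
gripper_force: 0.0
```

Run:
```python
from bench import ctrl, optics
from h import *
import cv2
s=ctrl.get_state(); print(s["time"],s["position"],s["tcp_rot"],tojig(s["position"][:2]),s["wrist_force"],s["width"])
cv2.imwrite("pics/w2.png",optics.read_camera("wrist"))
```

```text
8.5333 [ 0.55624401 -0.0252773   0.10671803] [-3.07494596 -0.00820661 -0.2638675 ] [-0.027  -0.1963] [ 0.82939078 -0.2825397  -0.51705241] 0.0028741866022066213
```

View pics/w2.png

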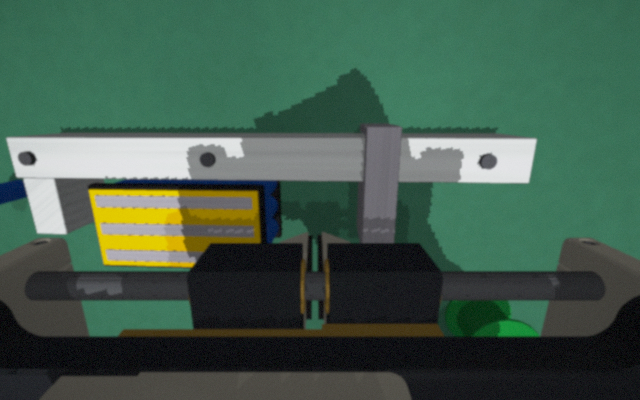

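The wrist view shows the block's side flat along the fence, with its end at about (262,215). The jaw is at about (380,200), and the closed fingers are in the gap between them. I'll descend and push along +y.

Call:
drive_tool(
  motion=[
    [[-0.004,0,0.02],[0,0,0]],
    [[0,0,0.03],[0,0,0]],
    [[0,0,0.025],[0,0,0]],
    [[0,0,0.013],[0,0,0]],
    [[0,0,0],[0,0,0]],
  ],
)

```text
time: 9.0
position: [0.5461, -0.0127, 0.0156]
tcp_rot: [-3.076, 0.003, -0.255]
wrist_force: [-0.4, -0.6, -0.5]
width: 0.0001
gripper_force: 0.0
```

Call:
drive_tool(
  motion=[
    [[0,-0.003,0.0002],[0,0,0]],
    [[0,-0.003,0.0002],[0,0,0]],
    [[0,-0.003,0.0002],[0,0,0]],
    [[0,-0.003,0.0002],[0,0,0]],
    [[0,-0.003,0.0002],[0,0,0]],
  ],
)

```text
time: 9.42
position: [0.5522, 0.0001, 0.0189]
tcp_rot: [-3.076, -0.002, -0.257]
wrist_force: [-2.2, -7.6, 4.4]
width: 0.0004
gripper_force: 3.4
```

Call:
drive_tool(
  motion=[
    [[0,0.005,-0.0003],[0,0,0]],
    [[0.006,0,0],[0,0,0]],
    [[0,-0.003,0.0002],[0,0,0]],
    [[0,-0.003,0.0002],[0,0,0]],
    [[0,-0.003,0.0002],[0,0,0]],
  ],
)

```text
time: 9.83
position: [0.5588, 0.0024, 0.0181]
tcp_rot: [-3.076, -0.001, -0.258]
wrist_force: [-1.6, -6.8, 4.8]
width: 0.0006
gripper_force: 3.5
```

Call:
drive_tool(
  motion=[
    [[0,-0.003,0.0002],[0,0,0]],
    [[0,-0.003,0.0002],[0,0,0]],
    [[0,-0.003,0.0002],[0,0,0]],
    [[0,-0.003,0.0002],[0,0,0]],
    [[0,-0.003,0.0002],[0,0,0]],
  ],
)

```text
time: 10.25
position: [0.5624, 0.0167, 0.0181]
tcp_rot: [-3.077, -0.001, -0.258]
wrist_force: [-1.7, -7.8, 4.8]
width: 0.0004
gripper_force: 3.6
```

Call:
drive_tool(
  motion=[
    [[0,-0.002,0.0001],[0,0,0]],
    [[0,-0.002,0.0001],[0,0,0]],
    [[0,-0.002,0.0001],[0,0,0]],
    [[0,-0.002,0.0001],[0,0,0]],
    [[0,-0.002,0.0001],[0,0,0]],
  ],
)

```text
time: 10.67
position: [0.5647, 0.0265, 0.0181]
tcp_rot: [-3.077, -0.001, -0.257]
wrist_force: [-1.1, -5.9, 3.4]
width: 0.0005
gripper_force: 3.1
```

Call:
drive_tool(
  motion=[
    [[0,-0.0015,0.0001],[0,0,0]],
    [[0,-0.0015,0.0001],[0,0,0]],
    [[0,-0.001,0.0001],[0,0,0]],
    [[0,-0.001,0.0001],[0,0,0]],
    [[0,-0.001,0],[0,0,0]],
  ],
)

```text
time: 11.08
position: [0.5662, 0.0323, 0.0181]
tcp_rot: [-3.077, -0.001, -0.257]
wrist_force: [-0.8, -6.6, 3.2]
width: 0.0004
gripper_force: 3.0
```

Call:
drive_tool(
  motion=[
    [[0,-0.0007,0],[0,0,0]],
    [[0,-0.0007,0],[0,0,0]],
    [[0,-0.0007,0],[0,0,0]],
    [[0,-0.0007,0],[0,0,0]],
  ],
)

```text
time: 11.42
position: [0.5666, 0.0347, 0.0181]
tcp_rot: [-3.077, -0.0, -0.257]
wrist_force: [-2.5, -9.6, 5.1]
width: 0.0004
gripper_force: 4.6
```

Call:
drive_tool(
  motion=[
    [[0,-0.0007,0],[0,0,0]],
    [[0,-0.0007,0],[0,0,0]],
    [[0,-0.0007,0],[0,0,0]],
  ],
)

```text
time: 11.67
position: [0.5666, 0.0347, 0.0181]
tcp_rot: [-3.08, 0.001, -0.259]
wrist_force: [-5.0, -14.5, 7.3]
width: 0.0001
gripper_force: 7.8
```

Call:
drive_tool(
  motion=[
    [[0,-0.0007,0],[0,0,0]],
    [[0,-0.0005,0],[0,0,0]],
    [[0,0,0],[0,0,0]],
  ],
)

```text
time: 11.92
position: [0.5665, 0.0347, 0.0181]
tcp_rot: [-3.081, 0.001, -0.26]
wrist_force: [-4.5, -16.0, 8.3]
width: 0.0005
gripper_force: 8.5
```

The block has hit the stop. I'll retreat and press the long side again to make sure it is still flat on the fence.

Call:
drive_tool(
  motion=[
    [[0,0.005,0],[0,0,0]],
    [[0,0.01,-0.0005],[0,0,0]],
    [[0,0,-0.035],[0,0,0]],
    [[0,0,-0.035],[0,0,0]],
    [[0,0,-0.03],[-0.133,0,0]],
  ],
)

```text
time: 12.33
position: [0.5615, 0.014, 0.1186]
tcp_rot: [3.138, 0.001, -0.263]
wrist_force: [-0.2, -0.8, -1.4]
width: 0.0003
gripper_force: 0.0
```

Call:
drive_tool(
  motion=[
    [[-0.03,0,0],[0,0,0]],
    [[-0.03,-0.02,0],[0,0,0]],
    [[-0.025,-0.03,0],[0,0,0]],
    [[0,-0.035,0],[0,0.167,0]],
    [[0,-0.011,0],[0,0,0]],
  ],
  fingers=0.7,
)

```text
time: 12.75
position: [0.5023, 0.1409, 0.1181]
tcp_rot: [-3.14, -0.092, -0.247]
wrist_force: [-0.7, 0.4, 0.7]
width: 0.029
gripper_force: 0.0
```

Run:
```python
from bench import ctrl, optics
from h import *
import cv2
s=ctrl.get_state(); print(s["time"],s["position"],s["tcp_rot"],tojig(s["position"][:2]),s["wrist_force"],s["width"])
cv2.imwrite("pics/w3.png",optics.read_camera("wrist"))
```

```text
12.75 [0.50226417 0.14085411 0.11810912] [-3.13988705 -0.09198188 -0.24699789] [-0.1212 -0.0492] [-0.70677317  0.44310275  0.74627349] 0.029033612839497663
```

View pics/w3.png

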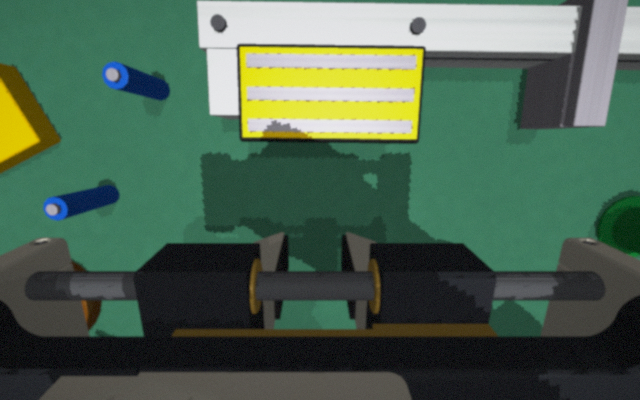

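The wrist view shows the block seated in the corner: top (238,45) to (424,140), left end at the stop, parallel to the fence. The loose cells at (115,75) and (57,208) are well clear. I'll do one gentle confirming press on the side.

Call:
drive_tool(
  motion=[
    [[0,0.011,0.03],[0,0,0]],
    [[0,0,0.035],[0,0,0]],
    [[0,0,0.03],[0,0,0]],
    [[0,0,0.005],[0,0,0]],
    [[0.01,0,0.0008],[0,0,0]],
  ],
)

```text
time: 13.22
position: [0.5171, 0.1171, 0.0162]
tcp_rot: [3.136, -0.083, -0.254]
wrist_force: [-0.2, 0.2, -0.2]
width: 0.0633
gripper_force: 0.0
```

Call:
drive_tool(
  motion=[
    [[0.01,0,0.0008],[0,0,0]],
    [[0.004,0,0.0003],[0,0,0]],
    [[0.003,0,0.0002],[0,0,0]],
    [[0.003,0,0.0002],[0,0,0]],
    [[0.003,0,0.0002],[0,0,0]],
  ],
)

```text
time: 13.63
position: [0.5429, 0.1113, 0.0192]
tcp_rot: [3.139, -0.089, -0.256]
wrist_force: [0.3, -0.2, -0.2]
width: 0.0642
gripper_force: 0.0
```

Call:
drive_tool(
  motion=[
    [[0.001,0,0],[0,0,0]],
    [[0.001,0,0],[0,0,0]],
    [[0.001,0,0],[0,0,0]],
    [[0.001,0,0],[0,0,0]],
    [[0.001,0,0],[0,0,0]],
  ],
)

```text
time: 14.05
position: [0.5447, 0.1104, 0.0183]
tcp_rot: [3.137, -0.085, -0.255]
wrist_force: [-8.2, 2.0, 5.9]
width: 0.064
gripper_force: 4.0
```

The stall position matches the earlier one, so the block is flush with fence and stop. Next is the jaw.

Call:
drive_tool(
  motion=[
    [[-0.01,0,-0.0005],[0,0,0]],
    [[-0.02,0,-0.001],[0,0,0]],
    [[0,0,-0.03],[0,0,0]],
    [[0,0,-0.035],[0,-0.167,0]],
    [[0,0,-0.035],[0.133,0,0]],
  ],
  fingers=0,
)

```text
time: 14.47
position: [0.5113, 0.1226, 0.1186]
tcp_rot: [-3.075, 0.006, -0.25]
wrist_force: [2.2, 0.6, 0.5]
width: 0.0357
gripper_force: 0.0
```

Call:
drive_tool(
  motion=[
    [[0,0.038,0],[0,0,0]],
    [[0,0.038,0],[0,0,0]],
    [[0,0.038,0],[0,0,0]],
    [[0,0.038,0],[0,0,0]],
    [[0,0.038,0],[0,0,0]],
  ],
)

```text
time: 14.88
position: [0.4634, -0.0653, 0.1047]
tcp_rot: [-3.075, -0.002, -0.256]
wrist_force: [0.9, -0.7, -0.6]
width: 0.0029
gripper_force: 0.0
```

Call:
drive_tool(
  motion=[
    [[0.02,0.03,0],[0,0,0]],
    [[0.03,0.015,0],[0,0,0]],
    [[0.03,0,0],[0,0,0]],
    [[0,0,0],[0,0,0]],
  ],
)

```text
time: 15.22
position: [0.5351, -0.1307, 0.102]
tcp_rot: [-3.075, -0.006, -0.261]
wrist_force: [1.1, 1.4, 0.6]
width: 0.0007
gripper_force: 0.0
```

Run:
```python
from bench import ctrl, optics
from h import *
import cv2
s=ctrl.get_state(); print(s["time"],s["position"],s["tcp_rot"],tojig(s["position"][:2]),s["wrist_force"],s["width"],s["joint_pos"])
```

```text
15.2167 [ 0.53508328 -0.13068085  0.10200395] [-3.07486864 -0.00586543 -0.26052785] [-0.0209 -0.3036] [1.06139999 1.43864898 0.60409128] 0.0006826002259734815 [ 0.47926692  0.48722344 -0.39859457  1.87807037  0.16387785  0.80098564
 -1.82045258]
```

Call:
drive_tool(
  motion=[
    [[0,0,0.03],[0,0,0]],
    [[0,0,0.03],[0,0,0]],
    [[0,0,0.013],[0,0,0]],
    [[0,0,0],[0,0,0]],
    [[0,-0.006,0.0004],[0,0,0]],
  ],
)

```text
time: 15.63
position: [0.5324, -0.1177, 0.0285]
tcp_rot: [-3.076, 0.001, -0.257]
wrist_force: [-0.4, -0.2, -0.7]
width: 0.0003
gripper_force: 0.0
```

Call:
drive_tool(
  motion=[
    [[0,-0.006,0.0004],[0,0,0]],
    [[0,-0.006,0.0004],[0,0,0]],
    [[0,-0.003,0.0002],[0,0,0]],
    [[0,-0.003,0.0002],[0,0,0]],
    [[0,-0.003,0.0002],[0,0,0]],
  ],
)

```text
time: 16.05
position: [0.539, -0.0964, 0.0295]
tcp_rot: [-3.075, -0.002, -0.256]
wrist_force: [0.2, -0.3, -0.0]
width: 0.0006
gripper_force: 0.0
```

Call:
drive_tool(
  motion=[
    [[0,-0.003,0.0002],[0,0,0]],
    [[0,-0.003,0.0002],[0,0,0]],
    [[0,-0.003,0.0002],[0,0,0]],
    [[0,-0.003,0.0002],[0,0,0]],
    [[0,-0.003,0.0002],[0,0,0]],
  ],
)

```text
time: 16.47
position: [0.5424, -0.0825, 0.0289]
tcp_rot: [-3.075, -0.001, -0.257]
wrist_force: [-0.3, -1.8, 1.6]
width: 0.0009
gripper_force: 1.2
```

Call:
drive_tool(
  motion=[
    [[0,-0.0035,0.0002],[0,0,0]],
    [[0,-0.0035,0.0002],[0,0,0]],
    [[0,-0.0035,0.0002],[0,0,0]],
    [[0,-0.0035,0.0002],[0,0,0]],
    [[0,-0.0035,0.0002],[0,0,0]],
  ],
)

```text
time: 16.88
position: [0.5469, -0.065, 0.029]
tcp_rot: [-3.075, -0.001, -0.256]
wrist_force: [0.9, -3.2, -1.3]
width: 0.0006
gripper_force: 1.2
```

Call:
drive_tool(
  motion=[
    [[0,-0.0035,0.0002],[0,0,0]],
    [[0,-0.0035,0.0002],[0,0,0]],
    [[0,-0.0035,0.0002],[0,0,0]],
    [[0,-0.0035,0.0002],[0,0,0]],
    [[0,-0.0035,0.0002],[0,0,0]],
  ],
)

```text
time: 17.3
position: [0.5512, -0.048, 0.0291]
tcp_rot: [-3.075, -0.001, -0.256]
wrist_force: [0.8, -3.2, -1.1]
width: 0.0003
gripper_force: 1.2
```

Call:
drive_tool(
  motion=[
    [[0,-0.0035,0.0002],[0,0,0]],
    [[0,-0.0035,0.0002],[0,0,0]],
    [[0,-0.0035,0.0002],[0,0,0]],
    [[0,-0.0035,0.0002],[0,0,0]],
    [[0,-0.0035,0.0002],[0,0,0]],
  ],
)

```text
time: 17.72
position: [0.5556, -0.031, 0.0293]
tcp_rot: [-3.075, -0.0, -0.256]
wrist_force: [-0.6, -2.9, -1.1]
width: 0.0003
gripper_force: 1.2
```

Call:
drive_tool(
  motion=[
    [[0,-0.0035,0.0002],[0,0,0]],
    [[0,-0.0035,0.0002],[0,0,0]],
    [[0,-0.0035,0.0002],[0,0,0]],
    [[0,-0.0035,0.0002],[0,0,0]],
    [[0,-0.0035,0.0002],[0,0,0]],
  ],
)

```text
time: 18.13
position: [0.5601, -0.0141, 0.0295]
tcp_rot: [-3.075, -0.001, -0.256]
wrist_force: [-0.2, -2.0, -1.7]
width: 0.0004
gripper_force: 1.2
```

Call:
drive_tool(
  motion=[
    [[0,-0.003,0.0002],[0,0,0]],
    [[0,-0.003,0.0002],[0,0,0]],
    [[0,-0.002,0.0002],[0,0,0]],
    [[0,-0.002,0.0001],[0,0,0]],
    [[0,-0.0015,0.0001],[0,0,0]],
  ],
)

```text
time: 18.55
position: [0.5631, -0.003, 0.0295]
tcp_rot: [-3.075, -0.001, -0.256]
wrist_force: [-0.5, -1.5, 0.1]
width: 0.0003
gripper_force: 1.1
```

Call:
drive_tool(
  motion=[
    [[0,-0.003,0.0002],[0,0,0]],
    [[0,-0.003,0.0002],[0,0,0]],
    [[0,-0.002,0.0001],[0,0,0]],
    [[0,-0.0015,0.0001],[0,0,0]],
    [[0,-0.0015,0.0001],[0,0,0]],
  ],
)

```text
time: 18.97
position: [0.5659, 0.0076, 0.0295]
tcp_rot: [-3.075, -0.001, -0.256]
wrist_force: [-0.8, -0.9, 0.1]
width: 0.0008
gripper_force: 1.1
```

Call:
drive_tool(
  motion=[
    [[0,-0.001,0],[0,0,0]],
    [[0,-0.001,0],[0,0,0]],
    [[0,-0.001,0],[0,0,0]],
    [[0,-0.001,0],[0,0,0]],
    [[0,-0.0007,0],[0,0,0]],
  ],
)

```text
time: 19.38
position: [0.567, 0.0118, 0.0298]
tcp_rot: [-3.075, -0.001, -0.256]
wrist_force: [-1.5, -4.9, -0.3]
width: 0.0003
gripper_force: 2.4
```

Contact is beginning, so I'll press a little more.

Call:
drive_tool(
  motion=[
    [[0,-0.0007,0],[0,0,0]],
    [[0,-0.0007,0],[0,0,0]],
    [[0,-0.0006,0],[0,0,0]],
  ],
)

```text
time: 19.63
position: [0.567, 0.0119, 0.0298]
tcp_rot: [-3.077, -0.0, -0.258]
wrist_force: [-4.0, -9.3, 2.8]
width: 0.0006
gripper_force: 5.0
```

Call:
drive_tool(
  motion=[
    [[0,-0.0007,0],[0,0,0]],
    [[0,-0.0007,0],[0,0,0]],
    [[0,-0.0006,0],[0,0,0]],
    [[0,0,0],[0,0,0]],
  ],
)

```text
time: 19.97
position: [0.5669, 0.0118, 0.0298]
tcp_rot: [-3.08, 0.001, -0.259]
wrist_force: [-5.1, -14.0, 4.3]
width: 0.0003
gripper_force: 6.9
```

The jaw is snug: the TCP stalled and the force is rising. I'll retreat along -y, rise and move clear, then check from the top.

Call:
drive_tool(
  motion=[
    [[0,0.004,0],[0,0,0]],
    [[0,0.012,-0.0008],[0,0,0]],
    [[0,0.015,-0.001],[0,0,0]],
    [[0,0,-0.035],[0,0,0]],
    [[0,0,-0.035],[0,0,0]],
  ],
)

```text
time: 20.38
position: [0.5572, -0.0198, 0.0989]
tcp_rot: [-3.075, 0.004, -0.257]
wrist_force: [0.8, 0.6, 0.3]
width: 0.0003
gripper_force: 0.0
```

Call:
drive_tool(
  motion=[
    [[0,0,-0.035],[0,0,0]],
    [[0,0.02,-0.035],[0,0,0]],
    [[-0.01,0.035,0],[0,0,0]],
    [[-0.02,0.035,0],[0,0,0]],
    [[-0.02,0.035,0],[0,0,0]],
  ],
)

```text
time: 20.8
position: [0.4777, -0.1323, 0.162]
tcp_rot: [-3.075, -0.004, -0.255]
wrist_force: [-0.4, -1.6, 0.2]
width: 0.0005
gripper_force: 0.0
```

Call:
drive_tool(
  motion=[
    [[-0.02,0.035,0],[0,0,0]],
    [[-0.02,0.035,0],[0,0,0]],
    [[-0.02,0.035,0],[0,0,0]],
    [[-0.02,0.035,0],[0,0,0]],
    [[0,0,0],[0,0,0]],
  ],
)

```text
time: 21.22
position: [0.3588, -0.2517, 0.1512]
tcp_rot: [-3.077, 0.002, -0.265]
wrist_force: [0.4, -0.5, 0.9]
width: 0.0008
gripper_force: 0.0
```

Run:
```python
from bench import ctrl, optics
import cv2
s=ctrl.get_state(); print(s["time"],s["position"],s["wrist_force"])
a=optics.read_camera("top")[125:245,230:390]
cv2.imwrite("pics/c4.png",cv2.resize(a,None,fx=5,fy=5,interpolation=cv2.INTER_CUBIC))
```

```text
21.2167 [ 0.35878062 -0.25172264  0.15119426] [ 0.37426279 -0.46161111  0.89283475]
```

View pics/c4.png

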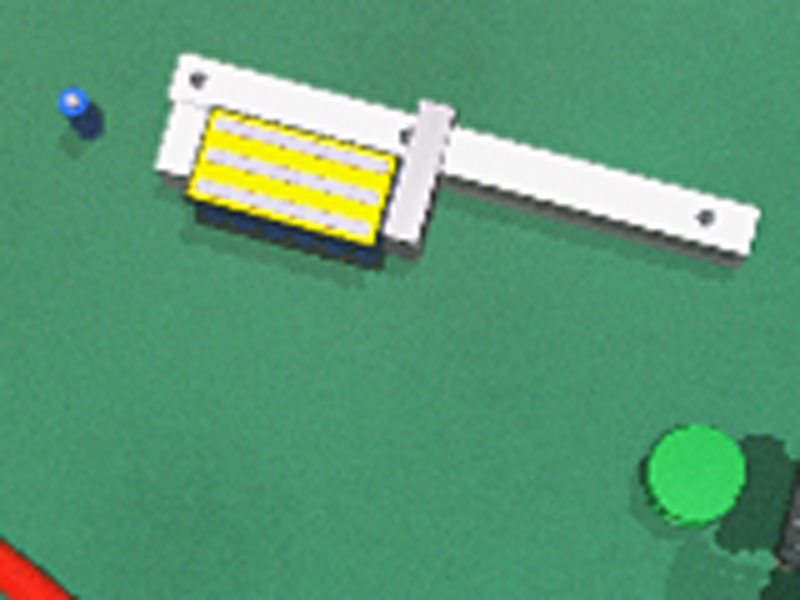

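The crop shows the block, (210,108) to (378,245), flush on the fence and stop, with the jaw at (420,180) against its other end. The spool at (697,475) and the cell at (73,102) have not moved.

```bash
python3 -c "
from bench import job; print(job.job_done())"
```

```text
the job is handed in; nothing more can be done
None
```

The long block is against the fence and the fixed stop with the jaw pushed snug to its other end, and the job was handed in at about 21 s, with the arm clear and no bystander touched.

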